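# Slide a thin honing plate over the granite edge and set it on the honing stand

## Task

Slide the thin white ceramic honing plate across the black granite block until one end sticks out about 40 mm over the block's front edge, the edge nearest the robot, then pick it up by that end and lay it flat and straight along the top of the honing stand's rail. Push its far end home against the metal stop with about 12 N for a moment, then let go and leave it there. The ceramic is brittle: never load it with more than 20 N against the granite, the stand or the stop, and do not drop it; leave everything else where it is.

Things in the scene. Friction and masses are not known exactly. Their poses are not given: they have to be found in the camera images.
- plate_center (a point): centre (half-way up) of the white ceramic honing plate, a loose flat slab 120 mm long (x), 56 mm wide (y), 3 mm thick, about 70 g. It starts lying flat on the granite, its long axis within 0.2 rad of the granite's x axis. Far too thin to be gripped while it lies fully on the granite; it slides easily there (friction about 0.35) and can be dragged by light pressure of rubber fingertips from above
- plate_front (a point): middle of the plate's short end that faces the granite's front edge (60 mm from the centre along the plate's -x), half-way up its thickness
- granite: fixed black granite block, 200 x 200 mm, flat polished top 70 mm above the bench, on a smaller rubber foot; origin at the centre of its underside on the bench. Its x axis points away from the robot; its front face is 100 mm from the origin along -x. It is rigid. In front of the face there is free space down to the bench
- granite_edge (a point): middle of the upper front edge of the granite block, at the height of its top, 70 mm above the bench
- stand: fixed honing stand; origin at the centre of its underside on the bench, x axis along its length, pointing away from the robot. Base board 180 x 100 x 12 mm; on it a wooden rail 160 mm long (x from -80 to +80 mm) and only 34 mm wide, its flat top 64 mm above the bench, so that the plate (56 mm wide) overhangs the rail by 11 mm on each side and fingers can pass down there
- stop: rigid aluminium stop clamped across the far part of the stand's rail, somewhere different each time along it: a block 14 mm long, as wide as the rail (34 mm) and 22 mm high, with a small black knob 8 mm high on top; origin at the centre of its underside, on the rail's top; axes as the stand's. It does not move
- stop_face (a point): foot of the stop's face that looks towards the robot: middle of the rail's width, on the rail's top, 64 mm above the bench, 7 mm from the stop's origin. The plate lies home when its far end touches this face, its centre then 60 mm in front of this point along the stand's -x
- setup_block: small brass setup block, 25 x 50 x 12 mm, lying on the granite behind the plate; loose, not to be disturbed
- honing_guide: small aluminium honing guide, 20 x 60 mm and 30 mm tall, standing on the granite behind the plate; loose, not to be disturbed
- chisel: chisel lying on the bench, 245 mm long, brown wooden handle; origin at the handle's front end; loose, not to be disturbed
- mallet: wooden mallet lying on the bench, 320 mm long, 70 mm tall head; origin 0.105 m from the handle's end; loose, not to be disturbed
- oil: bottle of honing oil, 52 mm diameter, 130 mm tall, red cap; loose, not to be disturbed
- offcut: plywood offcut, 60 x 100 x 22 mm, flat on the bench in front of the robot; loose, not to be disturbed
- square: try square lying flat on the bench, dark stock 110 mm, steel blade 150 mm; loose, not to be disturbed
- plate: the white ceramic honing plate itself, origin at the centre of its underside
There are look-alikes about, which are no part of the job. Several things have the shape of the plate; the one meant has the colours described above.

How it is judged:
By the outcome, as a careful person would: the job done as asked, in the order asked, and still so for the second after the job is handed in, with the robot touching nothing.
It also fails if it takes over 69 s, if anything falls off the work surface, if the arm or the gripper's body presses on something with over 40 N, if the wrist force passes 120 N, or if a joint passes its speed limit or range.

## Robot

A 6-joint arm with a two-finger parallel gripper is mounted at the origin on the work surface. World frame = base frame: x ahead of the robot, y to its left, z up, the work surface at z = 0. Lengths are in m, angles in rad, forces in N, time in s.
With the tool pointing down it reaches from about 0.3 to 0.825 m from the base axis. Payload 5.4 kg.
Tool frame: the origin (TCP) lies at the very end of the fingers, on their centre line; the grasp point (between the pads) lies 19 mm behind it; z points along the fingers, y is the line along which they close (so a half turn about z gives the same grasp; the last joint's range is limited). The gripper opens to 92 mm and grips with 3 to 60 N. Pads are 20 mm wide; open, the fingers measure 128 mm over their backs; the gripper's body (75 mm by 189 mm) begins 69 mm behind the grasp point.
Start: joints at [1.1, 0.158, 1.597, -0, 1.386, -0.21], TCP at [0.148, 0.556, 0.215] pointing down, gripper open.
Joint ranges: [-2.91, 2.91], [-0.94, 2.29], [0.18, 2.7], [-1.29, 4.43], [0.17, 2.64], [-3, 3]. Speed limits (rad/s): [2.57, 2.57, 3.14, 3.14, 3.14, 3.14].

## Interface

Orientations are given as a rotation vector (axis times angle).
In Python, from workcell import bot gives the robot as it stands. Calls block until the motion is done:
- bot.goto(position, orientation): joint-space move of the TCP to a pose.
- bot.line_to(position, rot=None, max_speed=0.15): straight line of the TCP; rot=None keeps the orientation; max_speed is the mean speed in m/s.
- bot.set_joints(angles): joint-space move.
- bot.set_gripper(opening, newtons=None): opening from 0.0 (shut) to 1.0 (fully open); newtons is the grip in N (None keeps the last); returns when the fingers have stopped.
- bot.hold(seconds).
- bot.inverse_kinematics(position, orientation): joint angles nearest the present ones, or None.
- bot.read_camera(name): name is "scene" or "top" or "wrist"; returns a dict with "pixels" (384x512x3 uint8, blue, green, red), "fx", "fy", "cx", "cy" (pixels), "R" (3x3) and "t" (3): a world point X has camera coordinates R X + t. Camera axes: x right, y down, z forward; pixel columns grow to the right and rows downward; lengths in m; the calibration is good to about 2 mm. A picture is of the moment at which its call begins. There is no depth.
A pose or a line that the arm cannot do raises bot.MotionError and nothing moves.
- bot.job_done(): hands the job in; it is judged then, once.
Readings, each from a call of its own:
- bot.current_clock(): time.
- bot.current_joints(): joint angles.
- bot.current_joint_vel(): joint speeds.
- bot.current_effort(): joint torques, N m.
- bot.current_ee_pos(): TCP position.
- bot.current_tool_rot(): TCP orientation.
- bot.current_contact_force(): force on the tool from outside, world axes, zero at the start.
- bot.current_ft_torque(): the same for the moment, N m.
- bot.current_opening(): opening from 0.0 (shut) to 1.0 (fully open).
- bot.current_grip_force(): force on a finger pad.
Only numpy, scipy, OpenCV 4.12 (cv2) and the standard library are available. Lean on these libraries where they do the work, as an engineer would, in place of code of your own. Each camera call takes 0.05 s, during which the arm holds its last target. There are 200 camera calls.

## Working session

There is one attempt and no reset: what is moved stays moved. The work goes in short steps, each a Python script; the robot and the scene stay as the last script left them, time stands still between calls to the robot, and variables do not carry over. Pictures are saved under pics/ and viewed, at most 10 in all, crops included, and the job is handed in when it is done.

```bash
mkdir -p pics; ls; python3 - <<'E'
from workcell import bot
import cv2,numpy as np
for n in("scene","top"):
    c=bot.read_camera(n); cv2.imwrite(f"pics/{n}0.png",c["pixels"]); np.savez(f"pics/{n}0.npz",**c)
    print(n,c["fx"],c["cx"],c["cy"],np.round(-np.array(c["R"]).T@c["t"],3),np.round(c["R"],2).tolist())
print(bot.current_clock(),bot.current_tool_rot(),bot.current_opening())
E
```

```text
pics
scene 362.99059482672044 252.12013912736134 194.76030202454265 [1.023 0.658 0.793] [[-0.81, 0.59, -0.02], [0.41, 0.53, -0.74], [-0.43, -0.61, -0.67]]
top 474.6385305866474 243.92570294037273 188.47188646396935 [0.325 0.042 1.532] [[0.01, -1.0, 0.01], [-0.99, -0.01, -0.15], [0.15, -0.01, -0.99]]
0.1 [-4.08373513e-01 -3.11437035e+00  2.44996992e-03] 0.9974972003349054
```

View pics/top0.png

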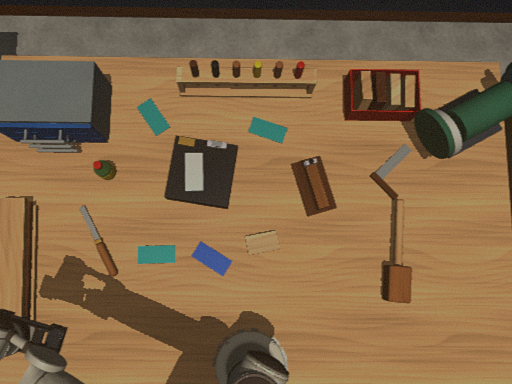

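View pics/scene0.png

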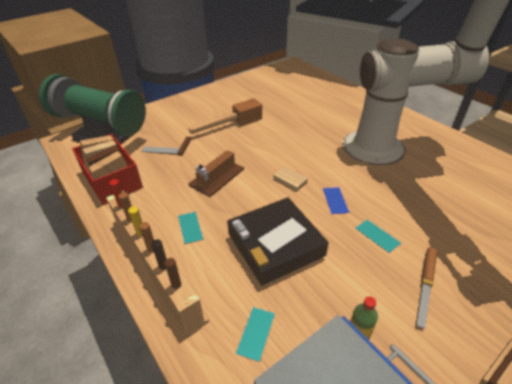

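The top view shows the granite at about (202,172), with the only white plate on it at (194,172). The stand is at (313,186). The look-alikes are teal at (153,117), (268,130) and (157,254), and blue at (211,258). The white one on the granite fits the description. Next I'll measure it and enlarge a crop to confirm.

```bash
cat > h.py <<'E'
from workcell import bot
import cv2,numpy as np
from scipy.spatial.transform import Rotation as Ro
def ray(c,uv,z):
    uv=np.atleast_2d(np.asarray(uv,float)); R=np.array(c["R"]);C=-R.T@np.array(c["t"])
    d=np.c_[(uv[:,0]-c["cx"])/c["fx"],(uv[:,1]-c["cy"])/c["fy"],np.ones(len(uv))]@R
    return C+d*((z-C[2])/d[:,2])[:,None]
def blob(m,near=None):
    cs,_=cv2.findContours(m.astype(np.uint8),cv2.RETR_EXTERNAL,cv2.CHAIN_APPROX_NONE)
    if near is not None: cs=[k for k in cs if cv2.contourArea(k)>40]; return min(cs,key=lambda k:np.hypot(*(k[:,0].mean(0)-near)))
    return max(cs,key=cv2.contourArea)
def rect(c,cnt,z):
    """min-area rectangle in world of a contour at height z: centre, (long,short), yaw of the long axis in (-pi/2,pi/2]"""
    p=ray(c,cnt[:,0],z)[:,:2].astype(np.float32)
    (x,y),_,_=r=cv2.minAreaRect(p*1000); b=cv2.boxPoints(r)
    e=[b[1]-b[0],b[2]-b[1]]; e.sort(key=lambda v:-np.hypot(*v))
    a=np.arctan2(e[0][1],e[0][0]); a=(a+np.pi/2)%np.pi-np.pi/2
    return np.array([x,y])/1000,[np.hypot(*v) for v in e],a,b/1000
def down(yaw):  # tool down, tool y axis along world direction yaw+90deg
    return (Ro.from_euler('z',yaw)*Ro.from_rotvec([np.pi,0,0])).as_rotvec()
E
python3 - <<'E'
from h import *
for n in("top","scene"):
    c=dict(np.load(f"pics/{n}0.npz"));im=c["pixels"]
    hsv=cv2.cvtColor(im,cv2.COLOR_BGR2HSV).astype(int)
    near=(194,172) if n=="top" else (283,236)
    k=blob((hsv[...,2]>150)&(hsv[...,1]<60),near)
    p=rect(c,k,.073); print(n,"plate",np.round(p[0],4),np.round(p[1],1),round(p[2],3),cv2.boundingRect(k))
    g=blob((hsv[...,2]<60),(202,172) if n=="top" else (278,240)); g=cv2.convexHull(g)
    p=rect(c,g,.07);print("granite",np.round(p[0],4),np.round(p[1],1),round(p[2],3),np.round(p[3],3).tolist())
    np.savez
c=dict(np.load("pics/top0.npz"));im=c["pixels"]
a=cv2.resize(im[125:220,155:345],None,fx=4,fy=4,interpolation=cv2.INTER_CUBIC); cv2.imwrite("pics/crop1.png",a)
E
```

```text
top plate [0.5979 0.1801] [118.   51.3] 0.054 (185, 153, 18, 38)
granite [0.5975 0.1573] [201.6 198.4] -0.152 [[0.4830000102519989, 0.07400000095367432], [0.6819999814033508, 0.04399999976158142], [0.7120000123977661, 0.23999999463558197], [0.5130000114440918, 0.2709999978542328]]
scene plate [0.5959 0.1818] [121.   57.7] 0.031 (259, 218, 47, 34)
granite [0.6168 0.1785] [215.  200.9] 1.432 [[0.5019999742507935, 0.0860000029206276], [0.7009999752044678, 0.057999998331069946], [0.7310000061988831, 0.2709999978542328], [0.5320000052452087, 0.29899999499320984]]
```

View pics/crop1.png

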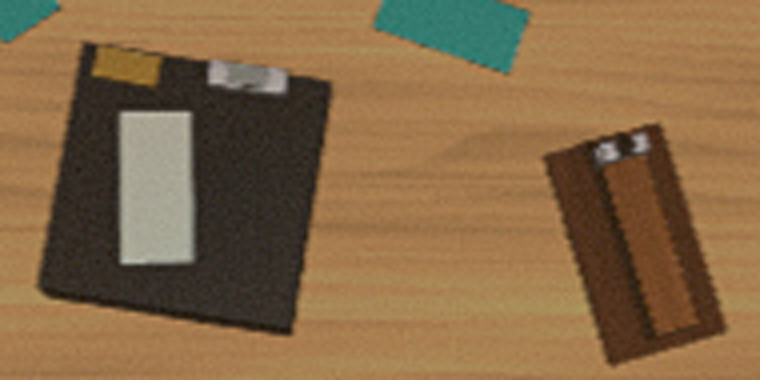

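The crop confirms it: the white plate is alone on the black granite, with the brass block and aluminium guide behind it. The stop is near the far end of the stand's rail. Next I'll look from close by with the wrist camera, first over the stand and then over the granite.

```bash
python3 - <<'E'
from h import *
for n,p,y in(("wst",[.56,-.10,.30],.28),("wgr",[.53,.17,.30],0.)):
    bot.goto(p,down(np.pi+y)); bot.hold(.3)
    c=bot.read_camera("wrist"); np.savez(f"pics/{n}.npz",**c); cv2.imwrite(f"pics/{n}.png",c["pixels"])
    print(n,bot.current_ee_pos(),np.round(bot.current_joints(),2),bot.current_clock(),np.round(-c["R"].T@c["t"],3),c["fx"],np.round(c["R"],2).tolist())
a=[cv2.imread(f"pics/{n}.png") for n in("wst","wgr")]
cv2.imwrite("pics/w2.png",cv2.resize(np.vstack(a),(400,600)) if 0 else cv2.resize(np.hstack(a),(800,300)))
E
```

```text
wst [ 0.56002395 -0.09982205  0.29999716] [-0.39  0.1   1.49  0.    1.55 -2.24] 3.2 [ 0.493 -0.119  0.47 ] 300.2376716207463 [[-0.28, 0.96, 0.0], [0.93, 0.27, 0.25], [0.24, 0.07, -0.97]]
wgr [0.53023061 0.16937153 0.29996173] [ 0.09  0.07  1.53 -0.    1.55 -1.48] 4.6083 [0.461 0.169 0.47 ] 300.2376716207463 [[0.0, 1.0, 0.0], [0.97, -0.0, 0.25], [0.25, 0.0, -0.97]]
```

View pics/w2.png

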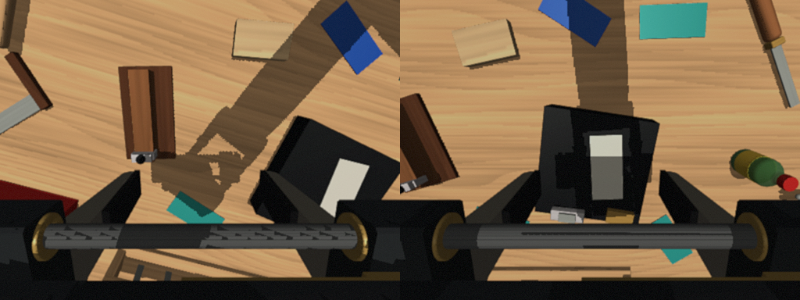

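The left half shows the stand at about (147,112), with its stop at (145,157). The right half shows the granite with the white plate at (605,165), half in shadow. I'll enlarge both to read off corners.

```bash
python3 - <<'E'
import cv2,numpy as np
a=cv2.imread("pics/wst.png")[78:218,145:235]; b=cv2.imread("pics/wgr.png")[125:290,165:340]
a=cv2.resize(a,None,fx=4,fy=4,interpolation=cv2.INTER_CUBIC);b=cv2.resize(b,None,fx=2.4,fy=2.4,interpolation=cv2.INTER_CUBIC)
b=cv2.convertScaleAbs(b,alpha=1.5,beta=20)
o=np.zeros((560,790,3),np.uint8);o[:560,:360]=a;o[:b.shape[0],365:365+b.shape[1]]=b
cv2.imwrite("pics/crop2.png",o)
E
```

```text
(no output)
```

View pics/crop2.png

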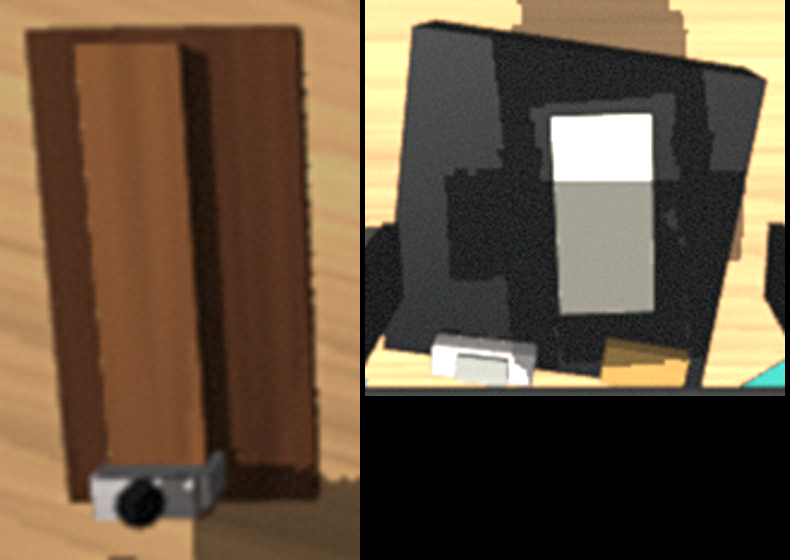

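The left crop shows the rail's front corners at about (77,44) and (180,44), and the stop foot at (106,465)–(205,462). The right crop shows the granite's top front edge from (413,28) to (765,80), and the plate corners at (550,115), (652,113), (654,311) and (560,314).

```bash
python3 - <<'E'
from h import *
s=dict(np.load("pics/wst.npz"));g=dict(np.load("pics/wgr.npz"))
A=lambda p:(np.array(p)+.5)/4-.5+[145,78]
B=lambda p:(np.array(p)-[365,0]+.5)/2.4-.5+[165,125]
pr=lambda n,x:print(n,np.round(x[:,:2]*1000,1).tolist())
r=ray(s,A([(77,44),(180,44),(106,465),(205,462)]),.064);pr("rail/stop",r)
b=ray(s,A([(27,30),(300,27),(70,500),(318,498)]),.012);pr("base",b)
for n,q in(("rail",r),("base",b)):
    L=(q[2]+q[3])/2-(q[0]+q[1])/2; print(n,"axis yaw",np.arctan2(L[1],L[0]),"len",np.hypot(*L[:2]),"w",np.hypot(*(q[0]-q[1])[:2]),np.hypot(*(q[2]-q[3])[:2]),"c",q.mean(0))
t=ray(g,B([(413,28),(765,80),(385,347),(702,387)]),.07);pr("granite",t)
e=t[1]-t[0];print("edge yaw",np.arctan2(-e[0],e[1]),np.hypot(*e[:2]))
p=ray(g,B([(550,115),(652,113),(560,314),(654,311)]),.073);pr("plate",p)
L=p[2]+p[3]-p[0]-p[1];print("plate c",p.mean(0),np.arctan2(L[1],L[0]),np.hypot(*L[:2])/2,np.hypot(*(p[0]-p[1])[:2]))
E
```

```text
rail/stop [[494.7, -240.7], [485.5, -208.9], [629.1, -202.5], [618.5, -169.5]]
base [[495.1, -274.5], [466.9, -180.1], [664.5, -223.9], [636.5, -129.4]]
rail axis yaw 0.28242644415313667 len 0.1391870607514266 w 0.03303897088880707 0.03469001514761 c [ 0.55692488 -0.20538743  0.064     ]
base axis yaw 0.2904285198996744 len 0.176918628678731 w 0.09855060396893936 0.0985967510947471 c [ 0.56576508 -0.20199047  0.012     ]
granite [[488.2, 76.5], [517.2, 271.0], [681.2, 47.7], [709.3, 243.4]]
edge yaw -0.1477577361376378 0.19659355010509433
plate [[536.2, 151.0], [535.2, 208.1], [657.9, 155.4], [656.0, 211.9]]
plate c [0.59632242 0.18159541 0.073     ] 0.03410497726309779 0.12133746505111928 0.057097865216315394
```

The measurements agree across views, and the sizes check out: plate 121x57 mm, granite edge 197 mm, rail 33–35 mm. Next I'll press lightly with closed fingers, feeling for contact.

```bash
python3 - <<'E'
from h import *
bot.set_gripper(0.0,20)
r=down(np.pi+.034); p=np.array([.609,.182,.12])
bot.goto(p,r); bot.line_to([p[0],p[1],.082],max_speed=.08); bot.hold(.3)
f0=bot.current_contact_force();print(f0,bot.current_ee_pos())
z=.077
while z>.066:
    bot.line_to([p[0],p[1],z],max_speed=.02); bot.hold(.05); f=bot.current_contact_force()-f0
    print(round(z,4),np.round(f,2),round(bot.current_ee_pos()[2],4))
    if f[2]>4.5: break
    z-=.0005 if f[2]<.7 else .0002
np.save("f0.npy",f0); np.save("z.npy",z); print(bot.current_clock())
E
```

```text
[ 0.08127197 -0.15061883  0.48130475] [0.60935894 0.18206007 0.08249748]
0.077 [ 0.75  0.1  -0.86] 0.0768
0.0765 [-0.74 -0.05  0.55] 0.0766
0.076 [-0.05 -0.08 -1.24] 0.076
0.0755 [-0.18  0.73  0.15] 0.0755
0.075 [ 0.59  1.44 -0.37] 0.075
0.0745 [ 0.69  0.44 -1.02] 0.0745
0.074 [ 0.06  0.99 -0.6 ] 0.074
0.0735 [ 0.07  0.46 -0.6 ] 0.0735
0.073 [-1.12  0.34  2.38] 0.0734
0.0728 [-1.8  -0.02  4.33] 0.0734
0.0726 [-3.04  0.24  5.84] 0.0734
11.1417
```

Contact came at the expected height, z=0.0734, with a stiffness of about 9 N/mm. Now I'll drag, correcting force as I go.

```bash
python3 - <<'E'
from h import *
f0=np.load("f0.npy");z=float(np.load("z.npy")); n=np.array([.989,-.149])
def F(): return np.mean([bot.current_contact_force() for _ in range(5)],0)-f0
s=np.array([.609,.182]);D=.0725;N=12
for i in range(1,N+1):
    q=s-n*D*i/N; bot.line_to([*q,z],max_speed=.04); f=F()
    z+=np.clip((f[2]-6.5)*.00006,-.0002,.0003)
    if i%2==0: print(i,np.round(f,2),round(z,4),np.round(bot.current_ee_pos(),4))
    if f[2]>13: print("high"); bot.line_to([*q,z+.0005]);break
bot.hold(.2); e=bot.current_ee_pos(); bot.line_to([e[0],e[1],.10],max_speed=.05)
bot.goto([.47,.19,.28],down(np.pi+.034)); bot.hold(.2)
c=bot.read_camera("wrist");np.savez("pics/w3.npz",**c);t=bot.read_camera("scene");np.savez("pics/s3.npz",**t)
b=cv2.resize(cv2.convertScaleAbs(c["pixels"],alpha=1.3,beta=10)[60:310,130:390],None,fx=2.3,fy=2.3,interpolation=cv2.INTER_CUBIC); cv2.imwrite("pics/w3.png",b)
print(bot.current_clock())
E
```

```text
2 [ 1.47 -0.08  6.37] 0.0725 [0.5973 0.184  0.0734]
4 [-0.14 -0.84  7.92] 0.0726 [0.585  0.1859 0.0734]
6 [-0.33 -0.18  7.79] 0.0727 [0.5728 0.1877 0.0734]
8 [-1.39 -0.36  6.18] 0.0728 [0.5606 0.1895 0.0734]
10 [-1.26  0.34  7.28] 0.0729 [0.5486 0.1913 0.0734]
12 [0.92 0.04 7.22] 0.073 [0.5365 0.1931 0.0734]
16.725
```

View pics/w3.png

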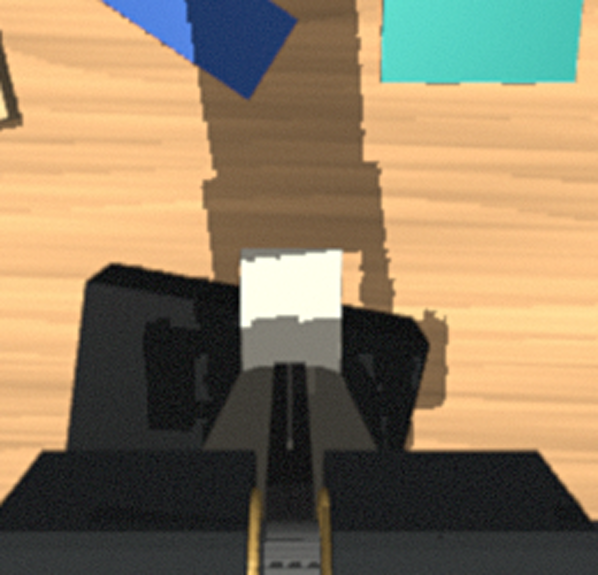

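The plate now sticks out over the granite's front edge. Its front end is at (241–341, ~252), and the granite's top edge runs from (88,283) to (428,345).

```bash
python3 - <<'E'
from h import *
c=dict(np.load("pics/w3.npz"))
B=lambda p:(np.array(p)+.5)/2.3-.5+[130,60]
p=ray(c,B([(241,252),(341,250),(241,355),(341,365)]),.073)[:,:2]
g=ray(c,B([(88,283),(428,345)]),.07)[:,:2]
e=g[1]-g[0];L=np.hypot(*e);n=np.array([e[1],-e[0]])/L
f=(p[0]+p[1])/2;print("front",f,"corners",p.tolist(),"edge",g.tolist(),L,"overhang",-(f-g[0])@n, "yaw",np.arctan2(*(p[2]-p[0])[::-1]),np.arctan2(*(p[3]-p[1])[::-1]))
s=dict(np.load("pics/s3.npz"));hsv=cv2.cvtColor(s["pixels"],cv2.COLOR_BGR2HSV).astype(int)
k=blob((hsv[...,2]>110)&(hsv[...,1]<60),(300,210));print("scene",rect(s,k,.073)[:3],k[:,0].mean(0))
E
```

```text
front [0.46547082 0.19066746] corners [[0.4669360725414824, 0.16321247338608613], [0.4640055618838943, 0.21812244163630543], [0.5264779190631628, 0.16416901621313185], [0.5306132392526715, 0.22155339435949045]] edge [[0.4878924359912048, 0.07759727634987712], [0.5179189616646428, 0.27107909841057415]] 0.1957978746359236 overhang 0.03949624257534957 yaw 0.016063669597025702 0.0514643847283826
scene (array([0.52177216, 0.19226591]), [np.float32(122.151535), np.float32(59.30768)], np.float32(-0.012132764)) [305.9893617 224.5106383]
```

The overhang is 39.5 mm, as asked. Next I'll grip across the 56 mm width at the free end and lift.

```bash
python3 - <<'E'
from h import *
y=.034; r=down(np.pi+y); g=np.array([.4655,.1907])+.0145*np.array([np.cos(y),np.sin(y)])
bot.set_gripper(.83,35); bot.goto([*g,.13],r); bot.line_to([*g,.0529],max_speed=.08); bot.hold(.2)
f=bot.current_contact_force()
print(f,bot.current_ee_pos()); bot.set_gripper(0.0,35); bot.hold(.2)
print("open mm",bot.current_opening()*92,bot.current_grip_force(),bot.current_contact_force()-f)
bot.line_to([*g,.058],max_speed=.02);bot.line_to([*g,.14],max_speed=.08); bot.hold(.3)
print("open mm",bot.current_opening()*92,bot.current_grip_force(),bot.current_contact_force()-f,bot.current_ft_torque(),bot.current_clock())
o=[]
for n in("wrist","scene","top"):
    c=bot.read_camera(n);np.savez(f"pics/g_{n}.npz",**c);o.append(c["pixels"])
cv2.imwrite("pics/g.png",np.hstack([cv2.resize(o[0][100:340,100:420],(400,300)),cv2.resize(o[1][100:280,240:480],(400,300))]))
E
```

```text
[ 0.37034022 -0.3932311  -0.65800976] [0.48042466 0.19128001 0.0534385 ]
open mm 54.43502987158924 34.99824106693268 [-0.95837285  1.75732478  1.22239226]
open mm 55.112991642511574 34.99819099903107 [-0.65812221  0.31932949 -0.43704514] [0.02761973 0.046252   0.00278266] 22.4083
```

View pics/g.png

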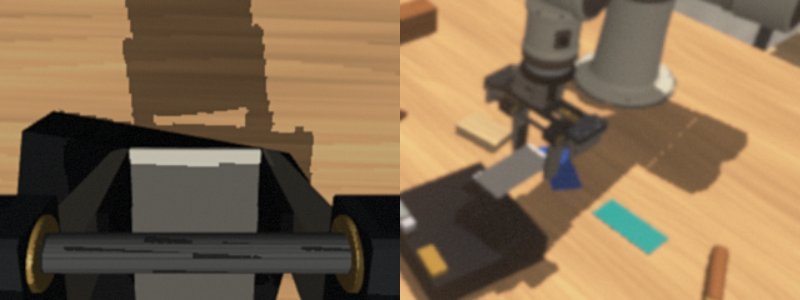

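The plate is gripped across its free end and lifted. The wrist picture shows its front edge at (130–260,150), and it looks level in the scene view. I'll check the sag numerically from the far-end corners.

```bash
python3 - <<'E'
from h import *
s=dict(np.load("pics/g_scene.npz"));im=s["pixels"];hsv=cv2.cvtColor(im,cv2.COLOR_BGR2HSV).astype(int)
k=blob((hsv[...,2]>100)&(hsv[...,1]<45),(310,203))
print(cv2.boundingRect(k),cv2.contourArea(k))
print(cv2.approxPolyDP(k,4,True)[:,0].tolist())
# expected pixels if level
e=np.array([np.cos(.034),np.sin(.034)]);m=np.array([-e[1],e[0]]);f=np.array([.4655,.1907])
for d in(0,-.01,.01):
    X=np.array([[*(f+.12*e+.028*sg*m),.160+d] for sg in(-1,1)]);q=X@s["R"].T+s["t"];print(d,(q[:,:2]/q[:,2:]*s["fx"]+[s["cx"],s["cy"]]).round(1).tolist())
cv2.imwrite("pics/g2.png",cv2.resize(im[180:240,270:360],None,fx=7,fy=7,interpolation=cv2.INTER_CUBIC))
E
```

```text
(284, 187, 44, 31) 584.5
[[327, 192], [315, 187], [284, 206], [300, 217], [324, 201]]
0 [[282.3, 205.6], [297.8, 218.0]]
-0.01 [[282.2, 208.5], [297.6, 220.9]]
0.01 [[282.5, 202.7], [298.1, 215.1]]
```

View pics/g2.png

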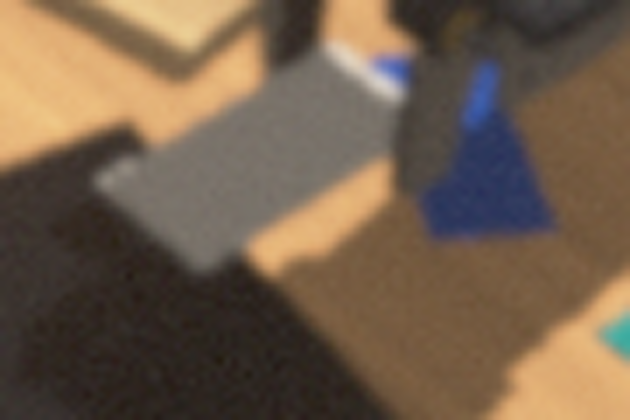

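The far-end corners are at (284,206) and (299,218.5), within about 2 mm of a level plate. Now I'll carry it over the rail and lower until it touches lightly.

```bash
cat >> h.py <<'E'
PS=.287; e=np.array([np.cos(PS),np.sin(PS)]); m=np.array([-e[1],e[0]])
def xy(a,l=-.3543): return a*e+l*m
def F(n=6):
    v=[]
    for _ in range(n): v.append(bot.current_contact_force()); bot.hold(.02)
    f=np.mean(v,0); return np.array([f[:2]@e,f[:2]@m,f[2]])
E
python3 - <<'E'
from h import *
r=down(np.pi+PS); a=.430
bot.line_to([.4805,.1912,.15]); bot.goto([*xy(a),.14],r); bot.line_to([*xy(a),.056],max_speed=.07); bot.hold(.3)
f0=F(10);np.save("f1.npy",f0);z=.052
print("base",f0,bot.current_ee_pos())
while z>.042:
    bot.line_to([*xy(a),z],max_speed=.02); f=F(5)-f0
    if abs(f[2])>.8: print(round(z,4),f.round(2),bot.current_ee_pos().round(4))
    if f[2]>2: break
    z-=.0005 if f[2]<1 else .0002
np.save("z1.npy",z);print(z,bot.current_ft_torque(),bot.current_opening()*92,bot.current_clock())
o=[]
for n in("wrist","scene"):
    c=bot.read_camera(n);np.savez(f"pics/p_{n}.npz",**c);o.append(c["pixels"])
cv2.imwrite("pics/p.png",np.hstack([cv2.resize(o[0][60:300,100:420],(400,300)),cv2.resize(o[1][130:235,150:290],(400,300))]))
E
```

```text
base [-0.19032426  0.62028313 -0.80829333] [ 0.51269484 -0.21809102  0.05603433]
0.0465 [-0.71  0.17  4.39] [ 0.5129 -0.2182  0.0469]
0.04649999999999999 [0.15698662 0.23717597 0.01051674] 55.010460978734415 30.2417
```

View pics/p.png

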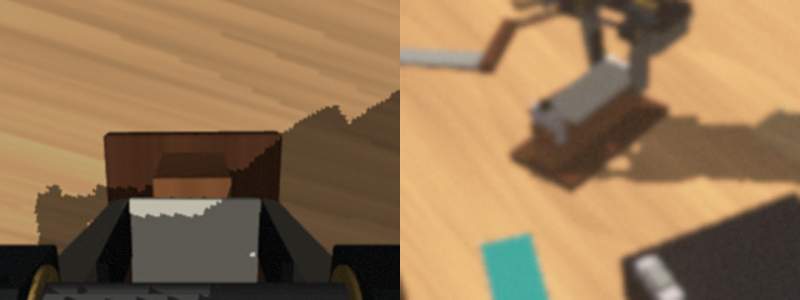

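Contact came at the expected height with about 4 N. In the wrist view the plate's front (130–261, mid 195.5) sits slightly to the right of the rail (about 152–231, mid 192) and the base (105–281). I'll quantify that offset before pushing.

```bash
python3 - <<'E'
from h import *
c=dict(np.load("pics/p_wrist.npz"));im=cv2.GaussianBlur(c["pixels"],(1,5),0).astype(float)
g=np.abs(cv2.Sobel(im,cv2.CV_64F,1,0,ksize=3)).sum(2)
def edges(row,lo,hi):
    r=g[row-1:row+2].mean(0); j=lo+np.argmax(r[lo:hi]); w=r[j-2:j+3]; return (w*np.arange(j-2,j+3)).sum()/w.sum()
for nm,rows,(l1,h1),(l2,h2),z in(("rail",(205,208,211,214),(215,232),(276,292),.064),("plate",(228,236,244),(198,212),(300,316),.067),("base",(172,180,188),(178,192),(316,332),.012)):
    for row in rows:
        u=[edges(row,l1,h1),edges(row,l2,h2)];p=ray(c,[(x,row) for x in u],z)[:,:2]
        print(nm,row,np.round(u,1),"lat mm",(p@m*1000).round(1),"mid",(p@m).mean()*1000,"w",np.ptp(p@m)*1000,"along",(p@e*1000).round(1))
E
```

```text
rail 205 [221.9 284.6] lat mm [-372.4 -339. ] mid -355.7324865587235 w 33.41306049239956 along [407.3 407.3]
rail 208 [221.9 284.3] lat mm [-372.5 -339.1] mid -355.7989024604152 w 33.32263628320842 along [408.9 408.9]
rail 211 [222.  283.4] lat mm [-372.4 -339.6] mid -356.00288763845253 w 32.874354329728014 along [410.6 410.6]
rail 214 [222.2 282.4] lat mm [-372.4 -340.1] mid -356.2416691400889 w 32.29071203511652 along [412.3 412.3]
plate 228 [203.2 308. ] lat mm [-382.4 -326.6] mid -354.4909992043088 w 55.82184269122931 along [419.1 419.2]
plate 236 [204.1 307. ] lat mm [-382.1 -326.9] mid -354.5162556397872 w 55.187170821975606 along [423.7 423.7]
plate 244 [204.5 306.6] lat mm [-382.1 -326.9] mid -354.493761438887 w 55.19702839930846 along [428.3 428.4]
base 172 [182.6 325. ] lat mm [-405.1 -306.3] mid -355.66004074531253 w 98.7872893998476 along [399.2 399.3]
base 180 [182.9 324.7] lat mm [-405.2 -306.2] mid -355.67385093839385 w 99.0030971257429 along [404.9 404.9]
base 188 [183.7 324.2] lat mm [-405.  -306.2] mid -355.6038312617947 w 98.81747250199385 along [410.6 410.7]
```

The offset is only 1.2 mm and the yaw is already parallel. I'll ease off, shift by that much, then push home under force control.

```bash
python3 - <<'E'
from h import *
f0=np.load("f1.npy");l=-.3555;a=.430;z=.0474
bot.line_to([*xy(a),z],max_speed=.02); bot.line_to([*xy(a,l),z],max_speed=.02); z=.0467
bot.line_to([*xy(a,l),z],max_speed=.02)
print("start",(F()-f0).round(2)); hit=False
while a<.455:
    f=F(4 if not hit else 6)-f0
    if f[2]>4: z+=.0001
    if f[2]<.5: z-=.0001
    if f[0]<-1.8: hit=True
    if hit: print(round(a,4),round(z,4),f.round(2),bot.current_ee_pos()[:2]@e)
    if f[0]<-11.3: break
    a+=.001 if not hit else (.0003 if f[0]>-8 else .00015)
    bot.line_to([*xy(a,l),z],max_speed=.015)
bot.hold(.6);f=F(10)-f0
print("push",f.round(2),a,bot.current_clock(),bot.current_opening()*92,bot.current_ft_torque())
np.save("a.npy",[a,l,z])
E
```

```text
start [-0.11 -0.38  3.21]
0.442 0.047 [-5.12 -0.62  4.45] 0.4413760714590551
0.4423 0.0471 [-5.65 -0.58  4.26] 0.44138319853135527
0.4426 0.0472 [-7.01 -0.84  4.14] 0.44136990006892407
0.4429 0.0473 [-7.38 -1.47  4.61] 0.4413862199315219
0.4432 0.0474 [-8.87 -1.22  4.39] 0.4414204013375005
0.4434 0.0475 [-9.09 -1.75  4.18] 0.44141879467807216
0.4435 0.0475 [-9.58 -1.96  3.61] 0.4414209366875348
0.4437 0.0475 [-9.76 -1.93  3.74] 0.4414200093120714
0.4438 0.0476 [-10.4   -1.63   4.2 ] 0.44144904412492497
0.444 0.0476 [-10.78  -1.8    3.94] 0.4414328889692515
0.4441 0.0477 [-11.3   -1.97   4.53] 0.44144110568425504
push [-11.27  -1.93   4.08] 0.4441 39.325 54.88150618678599 [-0.75233443  1.76104765 -0.03490573]
```

The plate's end reached the stop at 0.441, against about 0.440 predicted. I'll top up to about 12.5 N at the wrist, allowing about 1 N for rail friction. Then I'll hold, relax, release and check.

```bash
python3 - <<'E'
from h import *
f0=np.load("f1.npy");a,l,z=np.load("a.npy")
for _ in range(6):
    a+=.00015; bot.line_to([*xy(a,l),z],max_speed=.015); f=F(8)-f0
    if f[0]<-12.4: break
bot.hold(.5); print("push",(F(10)-f0).round(2),round(a,4))
bot.line_to([*xy(.4424,l),z],max_speed=.01); print("relaxed",(F()-f0).round(2))
bot.set_gripper(.85); bot.hold(.2); print(bot.current_opening(),(F()-f0).round(2))
bot.line_to([*xy(.4414,l),.13],max_speed=.1)
bot.goto([*(xy(.40,l)),.28],down(np.pi+PS)); bot.hold(.3); print(bot.current_clock())
o=[]
for n in("wrist","scene","top"):
    c=bot.read_camera(n);np.savez(f"pics/e_{n}.npz",**c);o.append(c["pixels"])
cv2.imwrite("pics/e.png",np.hstack([cv2.resize(o[0][60:300,100:420],(400,300)),cv2.resize(o[1][130:235,150:290],(400,300))]))
E
```

```text
push [-12.85  -1.99   4.57] 0.4445
relaxed [-5.64 -1.77  0.61]
0.8504332327159276 [-0.04 -0.68  0.62]
44.375
```

View pics/e.png

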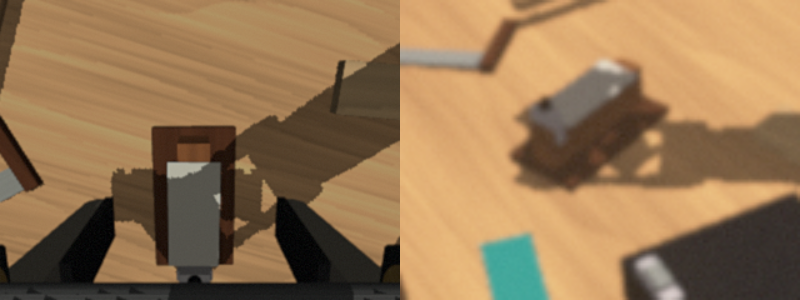

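The plate lies flat and straight along the rail, spanning (167–221, 162–265) in the wrist crop. Its far end is against the stop at (194,270), and the gripper is clear. Handing in.

```bash
python3 -c "
from workcell import bot
print(bot.job_done(),bot.current_clock())"
```

```text
the job is handed in; nothing more can be done
the job is handed in; nothing more can be done
```

The white plate lies flat and straight along the rail with its far end against the stop: I slid it to a 39.5 mm overhang, pushed it home at about 12.8 N (wrist reading), let go, and handed in at about 44 s.

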